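# Let the griddle down off the bottle jack

### The arm

A 6-joint arm with a two-finger parallel gripper is mounted at the origin on the work surface. World frame = base frame: x ahead of the robot, y to its left, z up, the work surface at z = 0. Lengths are in m, angles in rad, forces in N, time in s.
With the tool pointing down it reaches from about 0.3 to 0.825 m from the base axis. Payload 5.4 kg.
Tool frame: the origin (TCP) lies at the very end of the fingers, on their centre line; the grasp point (between the pads) lies 19 mm behind it; z points along the fingers, y is the line along which they close (so a half turn about z gives the same grasp; the last joint's range is limited). The gripper opens to 92 mm and grips with 3 to 60 N. Pads are 20 mm wide; open, the fingers measure 128 mm over their backs; the gripper's body (75 mm by 189 mm) begins 69 mm behind the grasp point.
Start: joints at [-1.541, 0.158, 1.597, -0, 1.386, -0.21], TCP at [0.137, -0.559, 0.185] pointing down, gripper open.
Joint ranges: [-2.91, 2.91], [-0.94, 2.29], [0.18, 2.7], [-1.29, 4.43], [0.17, 2.64], [-3, 3]. Speed limits (rad/s): [2.57, 2.57, 3.14, 3.14, 3.14, 3.14].

### API

Orientations are given as a rotation vector (axis times angle).
In Python, from workcell import bot gives the robot as it stands. Calls block until the motion is done:
- bot.goto(position, orientation): joint-space move of the TCP to a pose.
- bot.line_to(position, rot=None, max_speed=0.15): straight line of the TCP; rot=None keeps the orientation; max_speed is the mean speed in m/s.
- bot.set_joints(angles): joint-space move.
- bot.set_gripper(opening, newtons=None): opening from 0.0 (shut) to 1.0 (fully open); newtons is the grip in N (None keeps the last); returns when the fingers have stopped.
- bot.hold(seconds).
- bot.inverse_kinematics(position, orientation): joint angles nearest the present ones, or None.
- bot.read_camera(name): name is "side" or "top" or "wrist"; returns a dict with "pixels" (384x512x3 uint8, blue, green, red), "fx", "fy", "cx", "cy" (pixels), "k1" (the pictures are not rectified: a ray, as slopes to the right and down, at radius r is drawn at 1 + k1 r^2 times it, then the intrinsics apply), "R" (3x3) and "t" (3): a world point X has camera coordinates R X + t. Camera axes: x right, y down, z forward; pixel columns grow to the right and rows downward; lengths in m; the calibration is good to about 2 mm. A picture is of the moment at which its call begins. There is no depth.
A pose or a line that the arm cannot do raises bot.MotionError and nothing moves.
- bot.job_done(): hands the job in; it is judged then, once.
Readings, each from a call of its own:
- bot.current_clock(): time.
- bot.current_joints(): joint angles.
- bot.current_joint_vel(): joint speeds.
- bot.current_effort(): joint torques, N m.
- bot.current_ee_pos(): TCP position.
- bot.current_tool_rot(): TCP orientation.
- bot.current_contact_force(): force on the tool from outside, world axes, zero at the start.
- bot.current_ft_torque(): the same for the moment, N m.
- bot.current_opening(): opening from 0.0 (shut) to 1.0 (fully open).
- bot.current_grip_force(): force on a finger pad.
Only numpy, scipy, OpenCV 4.12 (cv2) and the standard library are available. Lean on these libraries where they do the work, as an engineer would, in place of code of your own. Each camera call takes 0.05 s, during which the arm holds its last target. There are 200 camera calls.

### The job

One end of the bakery's griddle has been jacked up to refit its feet. With the tommy bar, crack the bottle jack's release valve open a fraction of a turn (anticlockwise, seen from the bar's side), just enough that the ram comes down slowly, never faster than 15 mm a second, until the griddle's feet stand on the table. Then turn the valve shut again until you feel it seat snugly, with light hand force and without wrenching it, let go, and leave the other things on the bench as they are.

Things in the scene. Friction and masses are not known exactly. Their poses are not given: they have to be found in the camera images.
- bar: Tommy bar of the release valve: steel bar, 9 mm thick, rising from the level spindle at the foot of the grey bottle jack. Origin: where it crosses the spindle's axis, 27 mm above the table. z axis: along the bar to its ball end; y axis: level, along the spindle towards the jack; it swings about that axis. Starts shut, leaning between 10 degrees to the robot's side (-x) and 30 degrees away (+x).
- bar_end (a point): Centre of the 16 mm ball at the bar's free end, 94 mm from the spindle's axis. Opening swings it towards the robot (the bar's -x side), shutting swings it back away. Turning takes about 4 N here; the valve stays where it is left. Back on its seat the push needed rises firmly: snug is 10 to 15 N here, over 20 N damages the seat. Clear all round but for the griddle's lug 75 mm off, above 165 mm.
- valve_seat: The release valve in the jack's foot. Origin: fixed point where the bar crosses the spindle's axis, 95 mm from the jack's middle; y axis level, towards jack and griddle. Seen from the bar's side, anticlockwise opens. Its seat inside is found only by feel: the bar has some 11 degrees of loose play on the spindle, so its angle does not tell the valve's; nor is it always shut hard at the start.
- ram (a joint): Height (m) of the jack's ram above its place when the griddle stands on its feet (0); starts 20 to 33 mm up. It begins to sink when the valve is some 15 to 35 degrees open, which differs with load and wear; each degree more adds about 2 mm/s.
- foot (a point): Underside of the griddle's jacked-up front foot, a round steel foot 26 mm wide; height 0 when it stands on the table. Starts 17 to 27 mm up.
- spanner_mid (a point): Middle of a steel spanner 190 mm long lying on the bench. Bystander.
- spare_foot_mid (a point): Middle of a spare steel screw-in foot, 46 mm wide and 105 mm tall, standing on the bench. Bystander.
- grease_mid (a point): Middle of a grease tin, 72 mm wide and 62 mm tall. Bystander.

How it is judged:
By the outcome, as a careful person would: the job done as asked, in the order asked, and still so for the second after the job is handed in, with the robot touching nothing.
It also fails if it takes over 67 s, if anything falls off the work surface, if the arm or the gripper's body presses on something with over 40 N, if the wrist force passes 120 N, or if a joint passes its speed limit or range.

## Working session

There is one attempt and no reset: what is moved stays moved. The work goes in short steps, each a Python script; the robot and the scene stay as the last script left them, time stands still between calls to the robot, and variables do not carry over. Pictures are saved under pics/ and viewed, at most 10 in all, crops included, and the job is handed in when it is done.

```bash
mkdir -p pics; ls; python3 - <<'E'
from workcell import bot
import cv2,numpy as np
a=bot.read_camera("side");b=bot.read_camera("top")
for n,c in(("side",a),("top",b)):
    cv2.imwrite(f"pics/{n}0.png",c["pixels"]); print(n,[round(float(c[k]),4) for k in("fx","fy","cx","cy","k1")],np.round(c["R"],3).tolist(),np.round(c["t"],3).tolist())
print(bot.current_clock(),bot.current_contact_force(),bot.current_tool_rot())
E
```

```text
pics
side [403.1756, 403.1756, 256.1003, 190.1515, -0.0612] [[0.823, -0.568, -0.021], [-0.33, -0.448, -0.831], [0.463, 0.691, -0.556]] [-0.483, 0.252, 0.605]
top [492.001, 492.001, 256.9703, 195.3832, 0.0673] [[-0.002, -1.0, -0.013], [-0.988, 0.003, -0.155], [0.155, 0.012, -0.988]] [-0.022, 0.556, 1.074]
0.1 [ 0.12055487 -0.20076064 -0.5789602 ] [-3.11733494e+00 -3.75631354e-01 -2.58591335e-04]
```

View pics/side0.png

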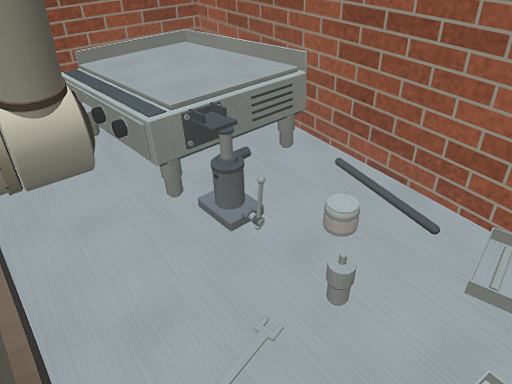

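View pics/top0.png

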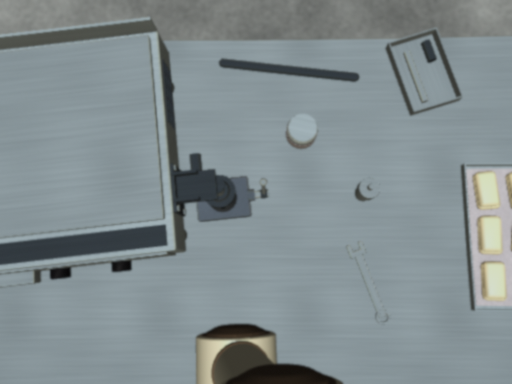

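```bash
python3 - <<'E'
import cv2,numpy as np
a=cv2.imread("pics/side0.png");b=cv2.imread("pics/top0.png")
A=cv2.resize(a[165:235,150:290],None,fx=5,fy=5,interpolation=0)
B=cv2.resize(b[170:210,240:280],None,fx=5,fy=5,interpolation=0)
A=np.vstack([A,np.zeros((200,700,3),np.uint8)]);A[350:550,:200]=B
cv2.imwrite("pics/crop.png",A)
E
```

```text
(no output)
```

View pics/crop.png

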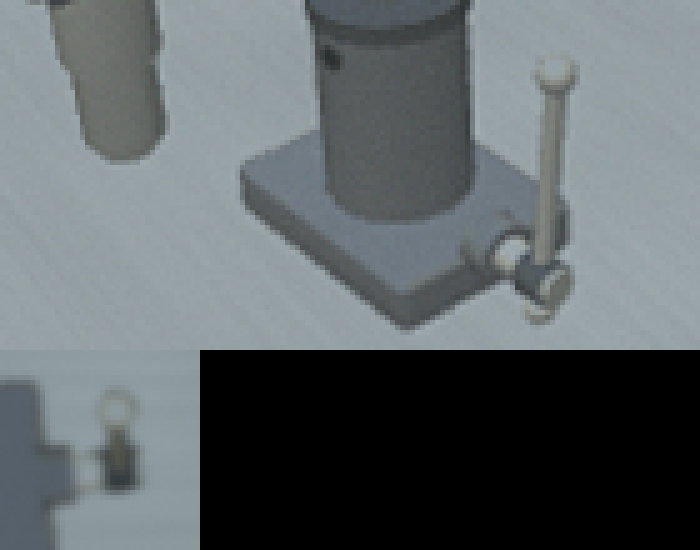

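```bash
cat > h.py <<'E'
import numpy as np,cv2
def ray(c,p):
    K=np.array([[c["fx"],0,c["cx"]],[0,c["fy"],c["cy"]],[0,0,1.]])
    d=np.array(cv2.undistortPoints(np.array([[p]],float),K,np.array([c["k1"],0,0,0.]))[0,0].tolist()+[1.])
    R=np.array(c["R"]);t=np.array(c["t"]); d=R.T@d
    return -R.T@t,d/np.linalg.norm(d)
def plane(c,p,z):
    o,d=ray(c,p); return o+d*(z-o[2])/d[2]
def tri(c1,p1,c2,p2):
    o1,d1=ray(c1,p1);o2,d2=ray(c2,p2)
    s=np.linalg.lstsq(np.c_[d1,-d2],o2-o1,rcond=None)[0]
    a,b=o1+d1*s[0],o2+d2*s[1]; return (a+b)/2,np.linalg.norm(a-b)
E
python3 - <<'E'
from workcell import bot
from h import *
np.set_printoptions(precision=4,suppress=True)
s=bot.read_camera("side");t=bot.read_camera("top")
B,e=tri(s,(260.7,179.3),t,(263.1,181.1));print("ball",B,e)
H,e=tri(s,(257.7,220.3),t,(263.8,192.5));print("hub",H,e, np.linalg.norm(B-H))
print("hub planes",plane(s,(257.7,220.3),.027),plane(t,(263.8,192.5),.027))
print("base corners top",[plane(t,p,.02)for p in((196,203),(199,221),(252,217),(248,176))])
print("jack head",plane(t,(222,193),.16))
print("lever",plane(t,(300,130),.06),plane(t,(369,188),.105))
for z in(0,.02,.027): print("foot",plane(s,(174,196.5),z))
q=bot.current_joints();print(q)
E
```

```text
ball [ 0.5744 -0.0374  0.121 ] 0.000716214587458623
hub [ 0.5649 -0.0387  0.0261] 0.0003041896037415458 0.0953923136302082
hub planes [ 0.5641 -0.0396  0.027 ] [ 0.5649 -0.0388  0.027 ]
base corners top [array([0.542 , 0.1183, 0.02  ]), array([0.5001, 0.1106, 0.02  ]), array([ 0.5089, -0.0114,  0.02  ]), array([ 0.6052, -0.002 ,  0.02  ])]
jack head [0.5425 0.0465 0.16  ]
lever [ 0.7035 -0.1217  0.06  ] [ 0.5611 -0.2633  0.105 ]
foot [0.4754 0.18   0.    ]
foot [0.4651 0.1517 0.02  ]
foot [0.4616 0.1418 0.027 ]
[-1.5411  0.1588  1.5977 -0.      1.3862 -0.2101]
```

```bash
cat >> h.py <<'E'
from scipy.spatial.transform import Rotation as Ro
HUB=np.array([.565,-.0392,.027]); PSI=np.radians(4.8); L=.094
EX=np.array([np.cos(PSI),np.sin(PSI),0]); EY=np.array([-np.sin(PSI),np.cos(PSI),0]); EZ=np.array([0,0,1.])
def tang(th): return EX*np.cos(th)-EZ*np.sin(th)
def pose(deg,up=0.,sgn=1,dy=-.003,depth=.013):
    "TCP pose for ball at lean deg (+ = away from robot); up = retreat along bar"
    th=np.radians(deg); u=EZ*np.cos(th)+EX*np.sin(th)
    z=-u; y=sgn*tang(th); x=np.cross(y,z)
    return HUB+u*(L-depth+up)+EY*dy, Ro.from_matrix(np.c_[x,y,z]).as_rotvec()
E
python3 - <<'E'
from workcell import bot
from h import *
np.set_printoptions(precision=3,suppress=True)
for s in(1,-1):
    for d in(25,6,-10,-30,-45,-60): print(s,d,bot.inverse_kinematics(*pose(d,0,s)),pose(d)[0])
    print(bot.inverse_kinematics(*pose(6,.08,s)))
E
```

```text
1 25 [-0.197  0.696  1.126 -0.119  1.74  -0.276] [ 0.599 -0.039  0.1  ]
1 6 [-0.26   0.32   1.568 -0.036  1.352 -0.334] [ 0.574 -0.041  0.108]
1 -10 [-0.344  0.028  1.91   0.083  1.046 -0.464] [ 0.551 -0.043  0.107]
1 -30 [-0.515 -0.302  2.314  0.435  0.733 -0.866] [ 0.525 -0.046  0.097]
1 -45 [-0.716 -0.488  2.594  0.958  0.668 -1.469] [ 0.508 -0.047  0.084]
1 -60 None [ 0.495 -0.048  0.068]
[-0.256  0.273  1.464 -0.035  1.503 -0.335]
-1 25 [-0.197  0.696  1.126 -0.119  1.74   2.866] [ 0.599 -0.039  0.1  ]
-1 6 [-0.26   0.32   1.568 -0.036  1.352  2.807] [ 0.574 -0.041  0.108]
-1 -10 [-0.344  0.028  1.91   0.083  1.046  2.677] [ 0.551 -0.043  0.107]
-1 -30 [-0.515 -0.302  2.314  0.435  0.733  2.275] [ 0.525 -0.046  0.097]
-1 -45 [-0.716 -0.488  2.594  0.958  0.668  1.672] [ 0.508 -0.047  0.084]
-1 -60 None [ 0.495 -0.048  0.068]
[-0.256  0.273  1.464 -0.035  1.503  2.806]
```

```bash
cat >> h.py <<'E'
def pose(deg,up=0.,dy=-.003,depth=.010,off=0.):
    "tool tilt is 0.7 of the bar's lean beyond 6 deg; off = extra along the swing tangent"
    th=np.radians(deg); u=EZ*np.cos(th)+EX*np.sin(th)
    ta=np.radians(deg if deg>-6 else -6+.7*(deg+6)); v=EZ*np.cos(ta)+EX*np.sin(ta)
    y=tang(ta); z=-v
    return HUB+u*L+v*(up-depth)+EY*dy+tang(th)*off, Ro.from_matrix(np.c_[np.cross(y,z),y,z]).as_rotvec()
E
python3 - <<'E'
from workcell import bot
from h import *
np.set_printoptions(precision=3,suppress=True)
for d in(6,-30,-45,-52,-58): print(d,bot.inverse_kinematics(*pose(d)))
bot.set_gripper(.42)
print(bot.current_clock())
bot.goto(*pose(6,.06)); print(bot.current_clock(),bot.current_ee_pos(),pose(6,.06)[0],bot.current_opening())
F=[]
for i in range(6): F.append(bot.current_contact_force()); bot.hold(.03)
print(np.array(F)); 
cv2.imwrite("pics/side1.png",bot.read_camera("side")["pixels"])
cv2.imwrite("pics/w1.png",bot.read_camera("wrist")["pixels"]); print(bot.current_clock())
E
```

```text
6 [-0.26   0.318  1.565 -0.036  1.358 -0.334]
-30 [-0.459 -0.221  2.204  0.274  0.833 -0.694]
-45 [-0.586 -0.391  2.428  0.552  0.707 -1.023]
-52 [-0.659 -0.455  2.527  0.727  0.68  -1.23 ]
-58 [-0.728 -0.496  2.608  0.893  0.679 -1.431]
1.1
3.5333 [ 0.58  -0.042  0.17 ] [ 0.58  -0.041  0.17 ] 0.4218227190396561
[[ 0.061 -0.244 -0.079]
 [ 0.566 -0.658  0.027]
 [-0.563 -1.11   0.267]
 [ 0.091  0.354 -0.538]
 [ 0.138  0.282 -0.205]
 [-0.132  0.062 -0.005]]
3.8333
```

View pics/side1.png

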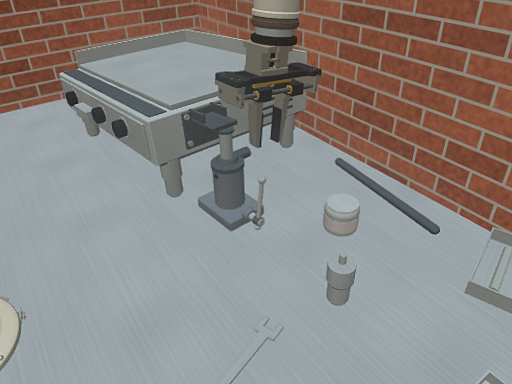

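View pics/w1.png

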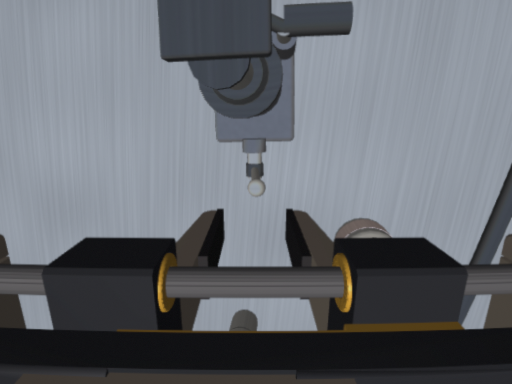

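```bash
cat >> h.py <<'E'
from workcell import bot
X0,X1,Y0,Y1=103,168,98,160
def shot(): return cv2.GaussianBlur(cv2.cvtColor(bot.read_camera("side")["pixels"],6),(3,3),0).astype(np.float32)
def ref(): 
    try: return np.load("ref.npy")
    except OSError:
        r=np.mean([shot() for _ in range(3)],0).astype(np.float32); np.save("ref.npy",r); return r
REF=ref()
def drop():
    "(time, downward shift of griddle corner in px since the start)"
    t=bot.current_clock(); g=shot()
    W=np.eye(2,3,dtype=np.float32); W[1,2]=drop.last
    T=REF[Y0:Y1,X0:X1]; W0=W.copy(); W0[0,2]+=X0; W0[1,2]+=Y0
    _,W0=cv2.findTransformECC(T,g,W0,cv2.MOTION_TRANSLATION,(3,60,1e-5),None,1)
    drop.last=W0[1,2]-Y0; return t,float(W0[1,2]-Y0),float(W0[0,2]-X0)
drop.last=0.
def force(deg,n=8,dt=.01):
    "mean push of the tool's surroundings along the swing tangent (+ = pushed away from robot)"
    f=[]
    for _ in range(n): f.append(bot.current_contact_force()); bot.hold(dt)
    f=np.mean(f,0); return float(f@tang(np.radians(deg))),f
def to(deg,v=.05,**k): p,r=pose(deg,**k); bot.line_to(p,r,max_speed=v)
E
python3 - <<'E'
from h import *
np.set_printoptions(precision=2,suppress=True)
print(drop(),drop())
to(6,.1); print(bot.current_clock(),force(6)); bot.set_gripper(.24,20); print(bot.current_clock(),bot.current_opening(),force(6))
for d in(4,2,0,-2,-4,-6): 
    to(d,.04); print(d,bot.current_clock(),*force(d))
print(drop())
cv2.imwrite("pics/side2.png",bot.read_camera("side")["pixels"][80:250,90:340].repeat(3,0).repeat(3,1))
E
```

```text
(3.9833, -0.0056610107421875, -0.0034332275390625) (4.0333, -0.0033111572265625, 0.003082275390625)
4.8333 (-0.049161692199951826, array([-0.02, -0.04,  0.28]))
5.3333 0.24155801102285848 (0.32385901124490113, array([ 0.34, -0.2 , -0.03]))
4 5.65 -0.04406133605609315 [-0.08  0.08 -0.35]
2 5.9667 0.17758528596697026 [ 0.16  0.15 -0.23]
0 6.2833 -0.5374869622058637 [-0.53 -0.07 -0.04]
-2 6.6 0.2759181787273947 [ 0.28 -0.06  0.11]
-4 6.9167 -0.01133967993201104 [-0.02 -0.05  0.14]
-6 7.2333 0.2039979421059034 [ 0.23 -0.4   0.12]
(7.3, 0.0034332275390625, 0.0130767822265625)
```

View pics/side2.png

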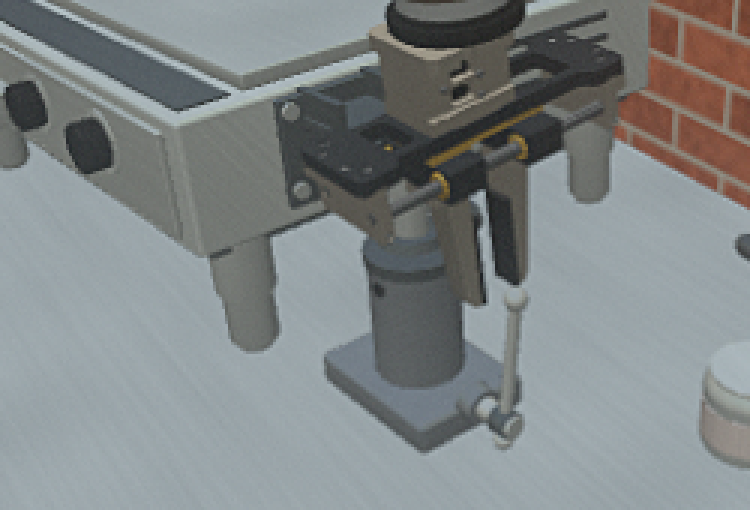

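```bash
python3 - <<'E'
from h import *
np.set_printoptions(precision=4,suppress=True)
print(bot.current_ee_pos(),pose(-6))
c=bot.read_camera("side");t=bot.read_camera("top")
# reproject TCP and ball estimate
K=np.array([[c["fx"],0,c["cx"]],[0,c["fy"],c["cy"]],[0,0,1.]])
for X in (bot.current_ee_pos(),pose(6,depth=0,dy=0)[0],pose(-6,depth=0,dy=0)[0],HUB):
    print(cv2.projectPoints(np.array([X],float),cv2.Rodrigues(np.array(c["R"]))[0],np.array(c["t"],float),K,np.array([c["k1"],0,0,0.]))[0].ravel())
cv2.imwrite("pics/w2.png",bot.read_camera("wrist")["pixels"])
E
```

```text
[ 0.5569 -0.043   0.1107] (array([ 0.5565, -0.0429,  0.1105]), array([2.077 , 2.2587, 0.1184]))
[254.7863 188.0947]
[260.9988 179.73  ]
[253.0918 183.3711]
[257.9482 220.047 ]
```

View pics/w2.png

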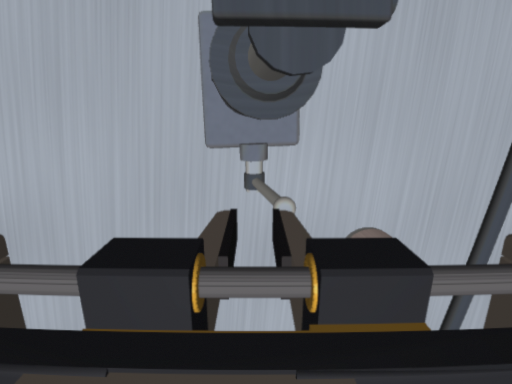

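```bash
python3 - <<'E'
from h import *
np.set_printoptions(precision=4,suppress=True)
c=bot.read_camera("side");w=bot.read_camera("wrist");t=bot.read_camera("top")
print("force",bot.current_contact_force(),"cam pos",ray(w,(256,192)))
print("left tip",tri(c,(248,181),w,(236,210)));print("right tip",tri(c,(262,174.5),w,(273,210)))
print("ball",tri(c,(261.9,178.5),w,(284.5,206.5)))
def proj(c,X):
    K=np.array([[c["fx"],0,c["cx"]],[0,c["fy"],c["cy"]],[0,0,1.]])
    return cv2.projectPoints(np.array([X],float),cv2.Rodrigues(np.array(c["R"]))[0],np.array(c["t"],float),K,np.array([c["k1"],0,0,0.]))[0].ravel()
print("TCP in wrist",proj(w,bot.current_ee_pos()),"ball est",proj(w,pose(6,depth=0,dy=0)[0]))
a=c["pixels"][140:240,215:305].repeat(6,0).repeat(6,1); b=w["pixels"][180:260,216:306].repeat(3,0).repeat(3,1)
o=np.zeros((600,800,3),np.uint8);o[:,:540]=a;o[:240,540:]=b[:,:260];
o[250:600,540:800]=t["pixels"][165:215,240:277].repeat(7,0).repeat(7,1)[:350,:259].copy() if 0 else cv2.resize(t["pixels"][165:215,240:277],(260,350),interpolation=0)
cv2.imwrite("pics/c3.png",o)
E
```

```text
force [-1.1847  0.1077 -0.1072] cam pos (array([0.5293, 0.0201, 0.3092]), array([ 0.1272, -0.2441, -0.9614]))
left tip (array([ 0.5425, -0.0391,  0.1296]), np.float64(0.003444270950130066))
right tip (array([ 0.5703, -0.0391,  0.1319]), np.float64(0.011416712608920777))
ball (array([ 0.5761, -0.0373,  0.1216]), np.float64(0.0027144334210554427))
TCP in wrist [255.8865 208.8733] ball est [283.8298 208.2707]
```

View pics/c3.png

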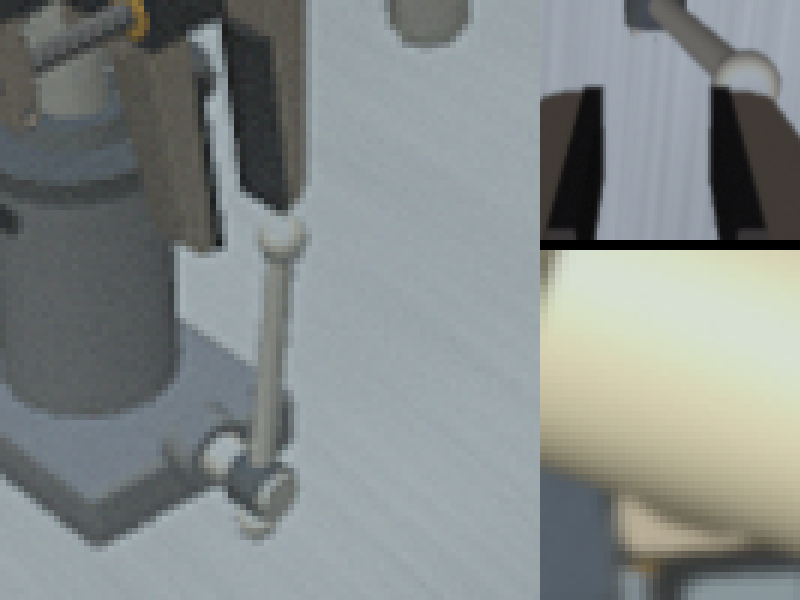

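```bash
sed -i 's/depth=.010,off/depth=.030,off/' h.py; python3 - <<'E'
from h import *
np.set_printoptions(precision=2,suppress=True)
print([bot.inverse_kinematics(*pose(d)) is not None for d in(-30,-40,-50,-55)])
bot.set_gripper(.42)
to(6,.1,up=.03)
for u in(.022,.015,.0075,0): to(6,.1,up=u); print(u,bot.current_clock(),force(6,4)[1])
bot.set_gripper(.24); print(bot.current_clock(),bot.current_opening(),force(6))
for d in(4,2,0,-2): 
    to(d,.04); print(d,bot.current_clock(),*force(d))
print(drop())
c=bot.read_camera("side")["pixels"][140:240,215:305].repeat(6,0).repeat(6,1)
cv2.imwrite("pics/c4.png",c)
E
```

```text
[True, True, True, True]
0.022 8.75 [ 0.03 -0.21 -0.05]
0.015 9.0333 [0.42 0.33 0.17]
0.0075 9.3167 [ 0.16 -0.08 -0.19]
0 9.6 [ 0.01 -0.21 -0.48]
10.0667 0.24216923551374298 (-0.020064217898895526, array([-0.01,  0.05,  0.1 ]))
4 10.3833 0.19641320316089772 [ 0.18  0.2  -0.04]
2 10.7 0.0453934750475899 [0.05 0.02 0.05]
0 11.0167 0.22735326298006342 [ 0.22  0.07 -0.06]
-2 11.3333 -0.023159903894697704 [-0.02 -0.04 -0.04]
(11.4, 0.002532958984375, 0.00628662109375)
```

View pics/c4.png

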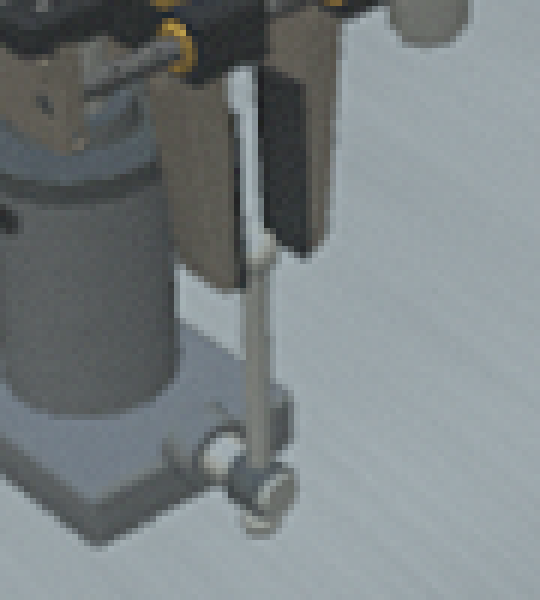

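```bash
sed -i 's/depth=.030,off/depth=.032,off/' h.py; python3 - <<'E'
from h import *
d=-2; H=[];c0=None
while d>-57:
    big=c0 is None or d>c0-11
    d-=1.5 if big else 1.0
    to(d,.04); f=force(d,6)[0]
    if c0 is None and f>2: c0=d
    H.append(drop()[:2])
    if not big: bot.hold(.1); H.append(drop()[:2])
    t,y=np.array(H[-5:]).T; r=np.polyfit(t,y,1)[0] if len(t)>2 else 0
    print(round(d,1),round(t[-1],2),"f %.1f px %.2f r %.2f"%(f,y[-1],r))
    if f>12 or y[-1]>.2: break
E
```

```text
-3.5 11.8 f 0.1 px 0.01 r 0.00
-5.0 12.15 f 0.2 px 0.01 r 0.00
-6.5 12.5 f 0.1 px 0.01 r 0.00
-8.0 12.85 f 2.0 px 0.01 r 0.00
-9.5 13.2 f 2.5 px 0.00 r -0.00
-11.0 13.55 f 2.1 px -0.00 r -0.01
-12.5 13.9 f 1.9 px 0.00 r -0.01
-14.0 14.25 f 1.9 px 0.00 r -0.00
-15.5 14.6 f 1.5 px 0.00 r 0.00
-17.0 14.95 f 1.8 px -0.00 r 0.00
-18.5 15.3 f 1.9 px -0.00 r -0.00
-20.0 15.65 f 1.6 px -0.01 r -0.01
-21.0 16.15 f 2.1 px -0.01 r -0.01
-22.0 16.65 f 2.0 px 0.00 r 0.02
-23.0 17.15 f 2.2 px -0.01 r 0.00
-24.0 17.65 f 2.3 px -0.01 r -0.01
-25.0 18.15 f 2.4 px -0.00 r 0.01
-26.0 18.65 f 2.5 px -0.01 r 0.00
-27.0 19.15 f 2.0 px -0.01 r -0.01
-28.0 19.65 f 2.4 px -0.02 r -0.02
-29.0 20.15 f 2.5 px -0.02 r 0.00
-30.0 20.65 f 2.4 px 0.00 r 0.03
-31.0 21.15 f 1.9 px 0.60 r 0.68
```

```bash
python3 - <<'E'
from h import *
drop.last=.7
H=[]
for i in range(8): H.append(drop()[:2]); bot.hold(.05)
t,y=np.array(H).T; print(np.round(np.c_[t,y],3).tolist(),np.polyfit(t,y,1)[0])
E
```

```text
[[21.2, 0.668], [21.3, 0.774], [21.4, 0.866], [21.5, 1.008], [21.6, 1.119], [21.7, 1.244], [21.8, 1.335], [21.9, 1.449]] 1.132997785295776
```

```bash
python3 - <<'E'
from h import *
drop.last=1.5
H=[]
for i in range(45):
    H.append(drop()[:2]); bot.hold(.25)
    if i>3 and abs(H[-1][1]-H[-4][1])<.05: break
print(np.round(H,2)[::2].tolist(),H[-4:])
c=bot.read_camera("side")["pixels"]; cv2.imwrite("pics/c5.png",c)
d=np.abs(c.astype(int)-cv2.imread("pics/side0.png")).sum(2)
# foot bottom edge column profile now / before
for im in(cv2.imread("pics/side0.png"),c): print(im[185:212,174].mean(1).astype(int).tolist())
E
```

```text
[[22.0, 1.57], [22.6, 2.2], [23.2, 2.87], [23.8, 3.58], [24.4, 4.33], [25.0, 5.12], [25.6, 5.88], [26.2, 6.66], [26.8, 7.46], [27.4, 8.27], [28.0, 9.1], [28.6, 9.91], [29.2, 10.74], [29.8, 11.37], [30.4, 11.36]] [(29.8, 11.366172790527344), (30.1, 11.348114013671875), (30.4, 11.358299255371094), (30.7, 11.356918334960938)]
[106, 105, 106, 107, 106, 106, 108, 107, 109, 107, 107, 100, 134, 162, 160, 161, 158, 158, 159, 158, 160, 161, 159, 159, 161, 159, 161]
[72, 69, 64, 89, 126, 107, 68, 70, 68, 67, 58, 92, 113, 113, 113, 112, 112, 110, 109, 108, 101, 131, 170, 167, 167, 168, 167]
```

```bash
python3 - <<'E'
from h import *
for d in(-24,-17,-10,-5):
    to(d,.06); f=force(d,5)[0]; print(d,"%.1f"%f)
    if f<-6: break
while d<25:
    to(d:=d+(.8 if f>-2.9 else .3),.03); a=force(d,3,.005)[0]; f=force(d,8)[0]
    print("%.1f t%.2f now %.1f settled %.1f"%(d,bot.current_clock(),a,f))
    if min(f,a)<-6.5 or bot.current_clock()>54: break
E
```

```text
-24 -0.2
-17 -0.2
-10 -0.6
-5 -2.4
-4.2 t32.70 now -4.3 settled -4.7
-3.9 t33.04 now -4.6 settled -4.0
-3.6 t33.38 now -4.3 settled -3.9
-3.3 t33.73 now -4.1 settled -3.5
-3.0 t34.07 now -4.2 settled -3.8
-2.7 t34.41 now -4.0 settled -3.9
-2.4 t34.75 now -4.2 settled -3.7
-2.1 t35.09 now -4.0 settled -3.7
-1.8 t35.43 now -4.3 settled -3.8
-1.5 t35.77 now -4.3 settled -4.0
-1.2 t36.12 now -3.7 settled -4.0
-0.9 t36.46 now -3.4 settled -4.1
-0.6 t36.80 now -4.0 settled -4.1
-0.3 t37.14 now -4.0 settled -3.8
-0.0 t37.48 now -3.2 settled -4.3
0.3 t37.83 now -3.8 settled -3.9
0.6 t38.17 now -3.8 settled -3.9
0.9 t38.51 now -3.4 settled -3.6
1.2 t38.85 now -3.8 settled -4.1
1.5 t39.19 now -3.9 settled -3.9
1.8 t39.53 now -4.0 settled -4.2
2.1 t39.88 now -4.7 settled -3.8
2.4 t40.22 now -4.1 settled -4.2
2.7 t40.56 now -3.8 settled -3.6
3.0 t40.90 now -4.0 settled -4.1
3.3 t41.24 now -3.8 settled -4.0
3.6 t41.58 now -3.9 settled -3.7
3.9 t41.92 now -4.1 settled -3.9
4.2 t42.27 now -3.9 settled -4.1
4.5 t42.61 now -3.6 settled -4.3
4.8 t42.95 now -3.7 settled -3.9
5.1 t43.29 now -3.7 settled
[... 309 characters left out ...]
6.71 now -4.1 settled -4.1
8.4 t47.05 now -4.4 settled -4.1
8.7 t47.39 now -4.5 settled -4.2
9.0 t47.73 now -4.2 settled -4.2
9.3 t48.08 now -4.0 settled -4.3
9.6 t48.42 now -4.6 settled -4.2
9.9 t48.76 now -3.7 settled -3.7
10.2 t49.10 now -4.0 settled -3.9
10.5 t49.44 now -4.3 settled -4.2
10.8 t49.78 now -3.9 settled -4.4
11.1 t50.12 now -4.5 settled -4.1
11.4 t50.47 now -4.1 settled -4.0
11.7 t50.81 now -4.8 settled -4.0
12.0 t51.15 now -4.3 settled -4.2
12.3 t51.49 now -4.0 settled -4.0
12.6 t51.83 now -4.0 settled -4.2
12.9 t52.17 now -4.0 settled -4.1
13.2 t52.52 now -5.2 settled -5.0
13.5 t52.86 now -5.5 settled -5.3
13.8 t53.20 now -5.8 settled -5.9
14.1 t53.54 now -6.5 settled -6.2
```

```bash
python3 - <<'E'
from h import *
d=14.1; f=-6.3
while d<25 and bot.current_clock()<60:
    rem=12.4+f
    if rem<.4: break
    d+=min(.8,max(.15,rem/2.5)); to(d,.03); a=force(d,4,.005)[0]; f=min(force(d,8)[0],a+.6)
    print("%.2f t%.2f now %.1f settled %.1f"%(d,bot.current_clock(),a,f))
E
```

```text
14.90 t53.89 now -7.7 settled -7.8
15.70 t54.24 now -9.4 settled -9.6
16.50 t54.59 now -11.6 settled -11.2
16.98 t54.94 now -12.4 settled -12.1
```

```bash
python3 - <<'E'
from h import *
d=16.98
bot.set_gripper(.42); print(bot.current_clock(),force(d,5)[0])
to(d,.12,up=.07); drop.last=11.3
print(bot.current_clock(),force(d,5),drop())
bot.job_done(); print(bot.current_clock())
E
```

```text
55.375 0.10778314454256376
56.15 (-0.04376613131083282, array([-0.09875034, -0.12265587, -0.20601536])) (56.1917, 12.1915283203125, 5.479400634765625)
the job is handed in; nothing more can be done
the job is handed in; nothing more can be done
```

The job is handed in at about 56 s: the griddle came down at about 4 mm/s until it stopped on its feet, the valve was shut to a snug 12 N or so at the bar end, and the gripper let go and moved clear. The last camera check of the griddle's height gave a bad match (it showed a sideways shift the griddle cannot make), so I rely on the steady readings taken once it had stopped.

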